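Clamp a timing pulley to the flat of its shaft

ROBOT

A 7-joint arm with a two-finger parallel gripper is mounted at the origin on a cart in front of the work surface, level with it; the furniture and walls round the work are solid. World frame = base frame: x ahead of the robot, y to its left, z up, the work surface at z = 0. Lengths are in m, angles in rad, forces in N, time in s.
With the tool pointing down it reaches from about 0.4 to 0.85 m from the base axis. Payload 10.4 kg.
Tool frame: the origin (TCP) lies on the centre line of the jaws, within the pads' length; the fingertips stand 17 mm ahead of it and the grasp point (between the pads) lies 2 mm behind it; z points along the fingers, y is the line along which they close (so a half turn about z gives the same grasp; the last joint's range is limited). The gripper opens to 85 mm and grips with 20 to 120 N. Pads are 22 mm wide; open, the fingers measure 114 mm over their backs; the gripper's body (76 mm by 85 mm) begins 54 mm behind the grasp point. The pads swing forward as they close: fully open they stand 13 mm farther back than shut.
Start: joints at [-0.023, 0.332, -0.065, 1.46, 0.022, 1.35, -0.088], TCP at [0.625, 0, 0.248] pointing down, gripper open.
Joint ranges: [-2.6, 2.6], [-0.5, 2.12], [-1.47, 1.34], [0.16, 2.42], [-1.27, 4.41], [0.06, 2.06], [-2.6, 2.6]. Speed limits (rad/s): [2.22, 2.22, 2.79, 2.79, 3.14, 3.14, 3.14].

INTERFACE

Orientations are given as a unit quaternion [x, y, z, w].
In Python, from workcell import get_obs, optics, job gives the robot as it stands. The module is installed in compiled form; this text tells all that it offers.
- The arm moves only by the tool send_rows, never from a script. Its argument "plan" is a list that holds one entry, the list of rows, each a list of 7 numbers: the turn, a rotation vector about the tool's x, y, z in units of 1.5 rad (1.0 is 1.5 rad), then the shift along the tool's x, y, z in units of 20 cm (1.0 is 20 cm), then the opening, from 0 (shut) to 1 (fully open). A call has 1 to 20 rows; each row shifts and turns the commanded pose from where the row before left it, along the tool's axes as they then stand; what a row does not reach is not made up. A row lasts 1/12 s, in which the tool goes at most 41.7 mm and 7.16 degrees, less where a joint would pass 70% of its speed; a pose out of reach is approached as far as the arm can. A call with a number of a shift or a turn outside -1 to 1 is refused whole. A call with a gripper value outside its range is refused whole. The fingers move at their own pace and stop on an object; "squeeze" is the grip in N (left out, the last holds). Time passes only in rows, so rows that do not move let the fingers close. It gives the time, the measured TCP pose, the force, the opening and the grip force at its end, in the units of the state.
- get_obs(): the state, without advancing time (a new reading comes with each control period).
- optics.camera(name): name is "scene" or "side" or "wrist"; returns the picture (384x512x3 uint8, red, green, blue); there is no depth.
- optics.get_calibration(name): a dict with "intrinsics" (3x3 intrinsics, pixels), "distortion" ([k1, k2, p1, p2, k3] as OpenCV has them; the pictures are not rectified), "world_from_camera" (4x4, takes a point from camera to world coordinates); the wrist camera has in their place "T_tool_cam" (4x4, takes a point from camera to tool coordinates, whose origin is the TCP and whose axes are the flange's). Camera axes: x right, y up, looking along -z (the intrinsics and any distortion apply to the point x, -y, -z); pixel columns grow to the right and rows downward; lengths in m; the calibration is good to about 2 mm. A picture is of the moment at which its call begins: read the wrist's pose just before it. get_calibration takes no time and is no camera call.
- job.hand_in(): hands the job in; it is judged then, once.
The state is a dict: "clock": time; "joint_pos": joint angles; "joint_velocities": joint speeds; "tau": joint torques, N m; "position": TCP position; "ee_rot": TCP orientation; "ft_force": force on the tool from outside, world axes, zero at the start; "torque": the same for the moment, N m; "grip_width": opening from 0.0 (shut) to 1.0 (fully open); "grasp_force": force on a finger pad.
Only numpy, scipy, OpenCV 4.12 (cv2) and the standard library are available. Lean on these libraries where they do the work, as an engineer would, in place of code of your own. Each camera call takes 0.05 s, during which the arm holds its last target. There are 200 camera calls.

TASK

The toothed pulley on the bench spindle is held by its timing pin and is still loose on the shaft. Turn the crank until the flat of the shaft faces straight up under the pulley's setscrew, then take the T-handled hexagon key that fits and screw the setscrew down onto the flat until it is firmly snug: about 0.4 N m, and never more than 0.8 N m, which would damage it. Put the key back in its stand and leave the other things where they are.

Things in the scene. Friction and masses are not known exactly. Their poses are not given: they have to be found in the camera images.
- spindle_stand: Bench spindle, bolted down: grey base 120 x 205 x 14 mm, two bearing pedestals (tops 125 mm high), shaft along this body's y, 95 mm up. Origin on the bench under the shaft, z up. Between them an aluminium toothed pulley (87 mm over flanges, y -68 to -34 mm) with a 47 mm hub (y -36 to +6), kept from turning by a pin. A boss on the hub (36 mm wide, top 127 mm high, y -15) holds the setscrew.
- spindle: 30 mm steel shaft with its crank, one turning part. Origin on the axis (95 mm above the origin of spindle_stand), y along the axis, z out of the shaft's flat and along the crank arm: the flat faces up when the arm stands straight up. The crank starts leaning toward the robot by 0.7 to 1.9 rad and stays where it is left; turning takes about 0.35 N m (7 N at the grip).
- shaft_flat (a point): A point on the flat (13.5 mm from the axis, 13 mm wide, along the whole shaft), in the open gap between the hub and the pedestal on the crank side; its z axis is the flat's outward normal.
- crank_grip (a point): Middle of the black crank grip, a free-running sleeve: level round bar 19 mm thick and 56 mm long, parallel to the shaft and 50 mm from its axis, 116 mm along y. Free on all sides but the crank arm's.
- setscrew: Black setscrew, 24 mm across, 20 mm long, upright in the boss; origin at its tip (bottom centre), z up. Right-hand thread, 3 mm a turn: clockwise from above drives it down. It starts 1.2 to 1.9 mm above the flat, turns freely (under 0.1 N m), drags lightly as it meets the flat, and is home after 3.5 to 5.1 rad. Then the torque climbs, about 4 N m per rad. It stays when the key is let go.
- screw_socket (a point): Centre of the setscrew's upper end face, the mouth of its hexagon socket: 12.8 mm across flats, 10 mm deep, chamfered; corners of the hexagon on this point's x axis and every 60 degrees from it. z up. It stands 2 mm above the boss at the start.
- key_12: The larger T-handled hexagon key, 0.22 kg: steel blade, hexagon 12 mm across flats, 85 mm long, under a black bar handle 80 x 16 x 18 mm. Origin at the blade's tip, z along the blade to the handle, x along the bar; hexagon corners on x and every 60 degrees. It fits the setscrew with 0.8 mm clearance. It stands tip down in one of the two holes of the key stand, its tip 7 mm above the bench.
- key_12_handle (a point): Middle of the larger key's handle bar, 94 mm from the tip; bar along x, its 16 mm width along y.
- key_10: The smaller T-handled hexagon key: 10 mm across flats, blade 75 mm, handle bar 62 x 16 x 18 mm. It is too small and only spins in the socket. It stands in the other hole.
- key_stand: Wooden block 52 x 150 x 45 mm, fixed on the bench, origin at the centre of its underside, long side along y, with two upright holes of 16 mm, 38 mm deep, 90 mm apart.
- hole_left (a point): Centre of the mouth of the hole at +y, on the block's top, 45 mm above the bench.
- hole_right (a point): Centre of the mouth of the hole at -y.
- tape_measure: Yellow tape measure 36 x 80 x 62 mm, bystander.
- bushing: Bronze bushing 30 mm across, 35 mm high, bystander.
- bolt_a: Bolt 58 mm long in front of the spindle, bystander.
- bolt_b: Bolt 58 mm long behind the key stand, bystander.
- tape_roll: Small roll of black tape 55 mm across, bystander.
- marker: Marker pen 135 mm long in front of the spindle, bystander.
- screw_tip (a point): Bottom centre of the setscrew, a 10 mm disc that bears on the shaft; 108 mm above the bench when the screw is home on the flat, about 110 mm at the start.
Not all that is in view belongs to the job. What is shaped like the key_10 but turquoise is not meant.

How it is judged:
By the outcome, as a careful person would: the job done as asked, in the order asked, and still so for the second after the job is handed in, with the robot touching nothing.
It also fails if it takes over 72 s, if anything falls off the work surface, if the arm or the gripper's body presses on something with over 40 N, if the wrist force passes 120 N, or if a joint passes its speed limit or range.

## Working session

There is one attempt and no reset: what is moved stays moved. The work goes in short steps, Python scripts to look and compute and a tool call to move; the robot and the scene stay as the last step left them, time stands still between calls to the robot, and variables do not carry over. Pictures are saved under pics/ and viewed, at most 10 in all, crops included, and the job is handed in when it is done.

Besides the shell and the picture viewer there is one more tool, called after "Emit:" as a command line: name --argument value ..., lists and objects as JSON in quotes. send_rows: Moves the arm, as the interface text tells. Its arguments: {"type":"object","properties":{"plan":{"type":"array"},"squeeze":{"type":"number"}},"required":["plan"]}

```bash
mkdir -p pics; ls; cat > h.py <<'E'
import numpy as np, cv2
from workcell import get_obs, optics, job
from scipy.spatial.transform import Rotation as R
def cam(name):
    c=optics.get_calibration(name); K=np.array(c["intrinsics"]);D=np.array(c["distortion"])
    if name=="wrist":
        o=get_obs();T=np.eye(4);T[:3,:3]=R.from_quat(o["ee_rot"]).as_matrix();T[:3,3]=o["position"]
        T=T@np.array(c["T_tool_cam"])
    else: T=np.array(c["world_from_camera"])
    return K,D,T
def ray(c,px):
    K,D,T=c;u=cv2.undistortPoints(np.array([[px]],float),K,D)[0,0]
    return T[:3,3],T[:3,:3]@np.array([u[0],-u[1],-1])
def atz(c,px,z):
    o,d=ray(c,px);return o+d*(z-o[2])/d[2]
def proj(c,p):
    K,D,T=c;q=(np.atleast_2d(p)-T[:3,3])@T[:3,:3]*[1,-1,-1]
    return cv2.projectPoints(q,np.zeros(3),np.zeros(3),K,D)[0][:,0]
def tri(cs,pxs):
    A=0;b=0
    for c,p in zip(cs,pxs):
        o,d=ray(c,p);d=d/np.linalg.norm(d);M=np.eye(3)-np.outer(d,d);A=A+M;b=b+M@o
    return np.linalg.solve(A,b)
def snap(name,fn,crop=None,s=1):
    c=cam(name);im=optics.camera(name)[:,:,::-1]
    cv2.imwrite("pics/raw_"+fn,im)
    if crop: x,y,w,h=crop;im=im[y:y+h,x:x+w]
    cv2.imwrite("pics/"+fn,cv2.resize(im,None,fx=s,fy=s,interpolation=cv2.INTER_CUBIC));np.savez("pics/"+fn+".npz",K=c[0],D=c[1],T=c[2]);return c
def load(fn):
    z=np.load("pics/"+fn+".npz");return z["K"],z["D"],z["T"]
E
python3 - <<'E'
from h import *
np.set_printoptions(precision=3,suppress=True)
for n in["scene","side","wrist"]:
    c=snap(n,n+"0.png");print(n,c[0].tolist(),c[2])
a=[cv2.imread(f"pics/{n}0.png") for n in["scene","side"]]
cv2.imwrite("pics/w.png",cv2.resize(a[0],(800,600)));cv2.imwrite("pics/s.png",cv2.resize(a[1],(800,600)))
o=get_obs();print(o)
E
```

```text
pics
scene [[487.5352009000941, 0.0, 250.91677346558242], [0.0, 487.5352009000941, 193.5366315766818], [0.0, 0.0, 1.0]] [[ 0.36   0.804 -0.473 -0.153]
 [-0.933  0.318 -0.171 -0.293]
 [ 0.013  0.502  0.865  1.421]
 [ 0.     0.     0.     1.   ]]
side [[420.8499502479997, 0.0, 255.5172126490612], [0.0, 420.8499502479997, 197.57041682388888], [0.0, 0.0, 1.0]] [[ 0.995  0.035 -0.096  0.454]
 [-0.102  0.39  -0.915 -1.005]
 [ 0.006  0.92   0.391  0.519]
 [ 0.     0.     0.     1.   ]]
wrist [[315.79761744685857, 0.0, 251.8947226032109], [0.0, 315.79761744685857, 194.04790544514393], [0.0, 0.0, 1.0]] [[ 1.     0.     0.001  0.623]
 [-0.     0.957  0.29   0.074]
 [-0.001 -0.29   0.957  0.373]
 [ 0.     0.     0.     1.   ]]
{'clock': 0.15, 'joint_pos': array([-0.023,  0.333, -0.065,  1.461,  0.022,  1.35 , -0.089]), 'joint_velocities': array([ 0.   , -0.001,  0.   , -0.003, -0.001,  0.   ,  0.002]), 'tau': array([  0.001, -62.583,   0.05 , -39.185,   0.016,   0.007,  -0.   ]), 'position': array([ 0.625, -0.   ,  0.248]), 'ee_rot': array([ 0.707,  0.707, -0.   , -0.   ]), 'ft_force': array([-0.278,  0.865,  1.429]), 'torque': array([-0.059, -0.05 ,  0.024]), 'grasp_force': 0.0, 'grip_width': 0.9990165647400805}
```

View pics/w.png

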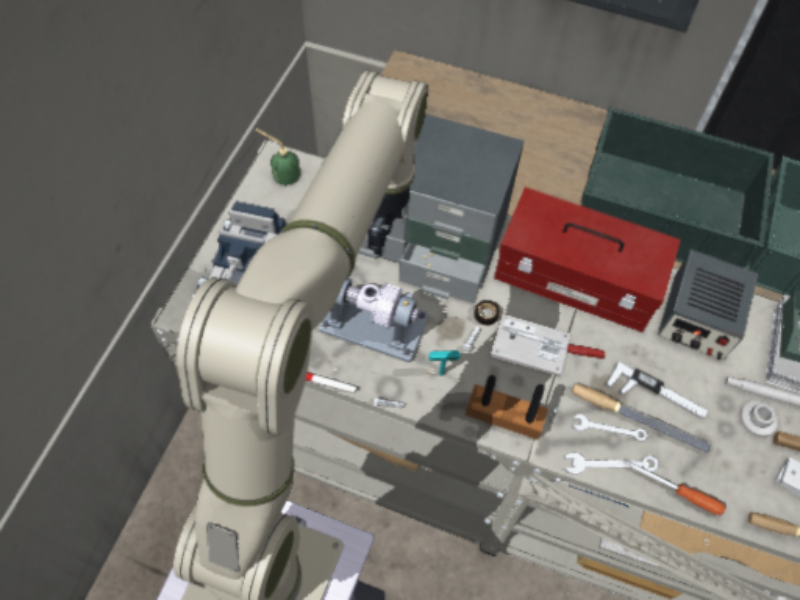

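View pics/s.png

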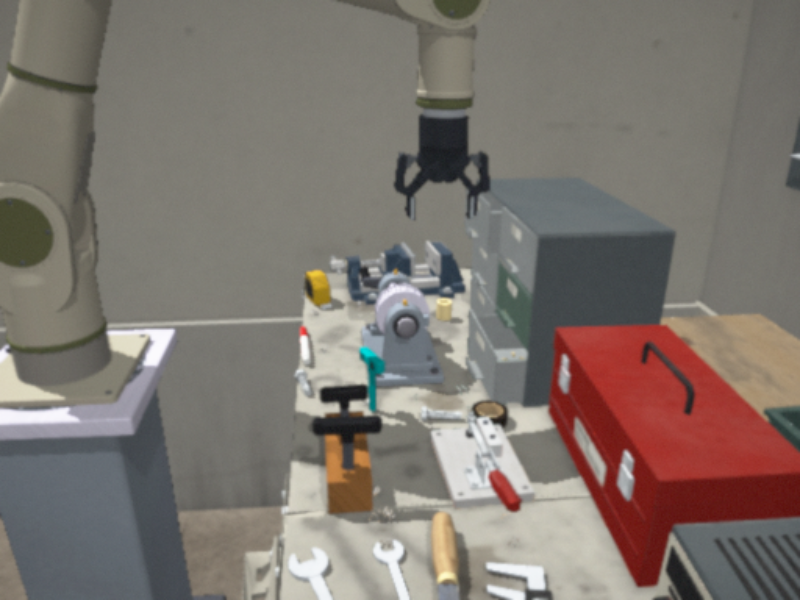

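```bash
python3 - <<'E'
from h import *
cv2.imwrite("pics/wr.png",cv2.resize(cv2.imread("pics/wrist0.png"),(800,600),interpolation=cv2.INTER_CUBIC))
E
```

```text
(no output)
```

View pics/wr.png

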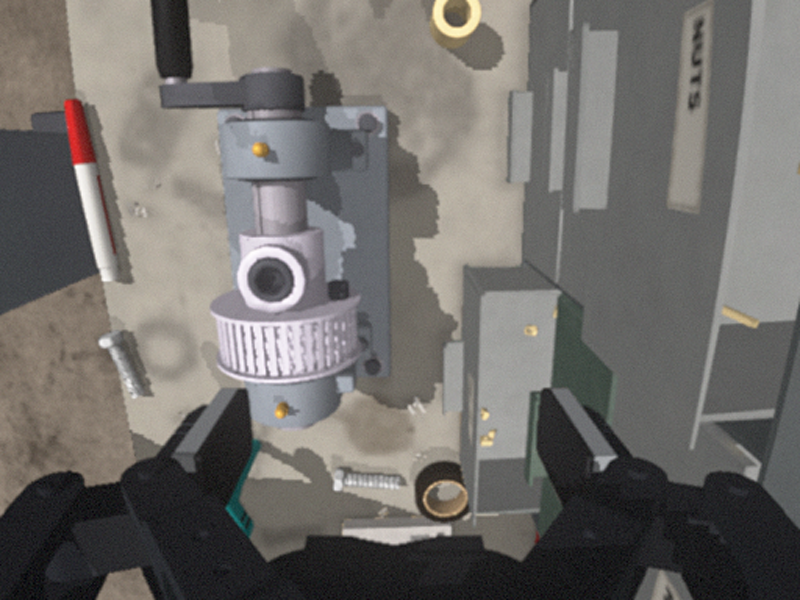

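```bash
python3 - <<'E'
from h import *
np.set_printoptions(precision=4,suppress=True)
c=load("wrist0.png");f=lambda u,v,z:print((u,v),z,atz(c,(u*.64,v*.64),z))
f(271,278,.130)
f(387,107,.014);f(387,375,.014);f(222,110,.014)
f(322,130,.09);f(222,140,.09)
for z in(.04,.095,.11,.125):f(172,75,z);f(172,0,z)
f(260,149,.127);f(281,410,.127)
s=load("side0.png");w=load("scene0.png")
g=lambda c,u,v,z:print((u,v),z,atz(c,(u*.64,v*.64),z))
print("side keys");g(s,347,425,.101);g(s,344,393,.1);print('ends');g(s,315,425,.101);g(s,380,425,.101);g(s,321,392,.094);g(s,367,394,.094)
print("stand right base");g(s,328,510,0);g(s,372,508,0)
print("scene keys");g(w,535,403,.1);g(w,489,390,.1);g(w,512,412,.045);g(w,468,410,.045)
E
```

```text
(271, 278) 0.13 [0.5605 0.014  0.13  ]
(387, 107) 0.014 [0.6183 0.1061 0.014 ]
(387, 375) 0.014 [ 0.6175 -0.0944  0.014 ]
(222, 110) 0.014 [0.5038 0.1055 0.014 ]
(322, 130) 0.09 [0.5837 0.0875 0.09  ]
(222, 140) 0.09 [0.5278 0.083  0.09  ]
(172, 75) 0.04 [0.4813 0.1257 0.04  ]
(172, 0) 0.04 [0.485  0.1705 0.04  ]
(172, 75) 0.095 [0.5047 0.1172 0.095 ]
(172, 0) 0.095 [0.5079 0.1545 0.095 ]
(172, 75) 0.11 [0.5111 0.1148 0.11  ]
(172, 0) 0.11 [0.5141 0.1502 0.11  ]
(172, 75) 0.125 [0.5175 0.1125 0.125 ]
(172, 0) 0.125 [0.5203 0.1459 0.125 ]
(260, 149) 0.127 [0.5586 0.0773 0.127 ]
(281, 410) 0.127 [ 0.5596 -0.0631  0.127 ]
side keys
(347, 425) 0.101 [ 0.4619 -0.362   0.101 ]
(344, 393) 0.1 [ 0.4604 -0.2876  0.1   ]
ends
(315, 425) 0.101 [ 0.4253 -0.3587  0.101 ]
(380, 425) 0.101 [ 0.4996 -0.3654  0.101 ]
(321, 392) 0.094 [ 0.4314 -0.2722  0.094 ]
(367, 394) 0.094 [ 0.4893 -0.2825  0.094 ]
stand right base
(328, 510) 0 [ 0.4361 -0.3861  0.    ]
(372, 508) 0 [ 0.4878 -0.3872  0.    ]
scene keys
(535, 403) 0.1 [ 0.4644 -0.3604  0.1   ]
(489, 390) 0.1 [ 0.4583 -0.2715  0.1   ]
(512, 412) 0.045 [ 0.4556 -0.3264  0.045 ]
(468, 410) 0.045 [ 0.4286 -0.2452  0.045 ]
```

Emit:
send_rows --plan '[[[0,0,0,0.05,-0.04,0.02,0.5],[0,0,0,0.1,-0.08,0.055,0.5],[0,0,0,0.1,-0.08,0.06,0.5],[0,0,0,0.1,-0.08,0.06,0.5],[0,0,0,0.1,-0.08,0.06,0.5],[0,0,0,0.1,-0.08,0.06,0.5],[0,0,0,0.1,-0.06,0.06,0.5],[0,0,0,0.05,-0.04,0.04,0.5],[0,0,0,0.035,-0.02,0.025,0.5],[0,0,0,0,0,0,0.5],[0,0,0,0,0,0,0.5]]]' --squeeze 40

```text
clock: 1.07
position: [0.5137, 0.1463, 0.1606]
ee_rot: [0.707, 0.707, 0.0, 0.0]
ft_force: [0.7, -0.3, -0.1]
grip_width: 0.502
grasp_force: 0.0
```

```bash
python3 - <<'E'
from h import *
c=snap("wrist","wr1.png",(0,60,512,324),1.5);print(c[2])
print(get_obs())
E
```

```text
[[ 9.99999194e-01  1.16961273e-03 -4.94367213e-04  5.11990521e-01]
 [-9.75517083e-04  9.56859264e-01  2.90550163e-01  2.20447634e-01]
 [ 8.12871016e-04 -2.90549447e-01  9.56859634e-01  2.85657493e-01]
 [ 0.00000000e+00  0.00000000e+00  0.00000000e+00  1.00000000e+00]]
{'clock': 1.1167, 'joint_pos': array([-0.20426736,  0.20980166, -0.1770146 ,  1.80544394,  0.0412797 ,
        1.12900875, -0.39665927]), 'joint_velocities': array([ 7.22720913e-03, -2.90150098e-03,  2.47136438e-03, -4.34510469e-03,
       -7.04955036e-04, -9.86041545e-04,  1.45524155e-05]), 'tau': array([-1.02899875e+00, -5.06221461e+01, -1.67778779e+00, -3.56735086e+01,
       -8.03547213e-02, -3.14562152e-03, -3.43348633e-02]), 'position': array([0.51408441, 0.14580498, 0.16084566]), 'ee_rot': array([7.07656173e-01, 7.06556763e-01, 2.66156191e-04, 4.59098516e-04]), 'ft_force': array([ 0.93114076, -0.50029812,  0.23180796]), 'torque': array([-0.07361554,  0.01374942,  0.00234194]), 'grasp_force': 0.0, 'grip_width': 0.4976726863750033}
```

View pics/wr1.png

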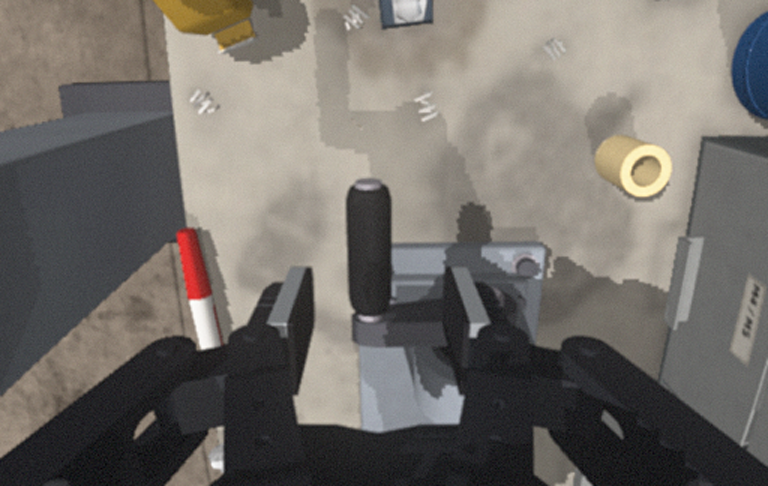

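```bash
python3 - <<'E'
from h import *
c=load("wr1.png");c0=load("wrist0.png")
for z in(.095,.105,.112,.118): print(z,atz(c,(246.7,185/1.5+60),z),atz(c,(246.7,318/1.5+60),z),atz(c0,(173*.64,40*.64),z))
E
```

```text
0.095 [0.50885131 0.16955236 0.095     ] [0.50847161 0.10668331 0.095     ] [0.50683641 0.13472874 0.095     ]
0.105 [0.50901597 0.17222182 0.105     ] [0.50865617 0.11265026 0.105     ] [0.51102547 0.13254853 0.105     ]
0.112 [0.50913122 0.17409044 0.112     ] [0.50878537 0.11682712 0.112     ] [0.51395782 0.13102239 0.112     ]
0.118 [0.50923001 0.17569212 0.118     ] [0.50889611 0.12040729 0.118     ] [0.51647126 0.12971426 0.118     ]
```

Emit:
send_rows --plan '[[[0,0,0,-0.01,-0.02,0.05,0.5],[0,0,0,0,-0.005,0.08,0.5],[0,0,0,0,0,0.08,0.5],[0,0,0,0,0,0.06,0.5],[0,0,0,0,0,0.02,0.5],[0,0,0,0,0,0,0.4],[0,0,0,0,0,0,0.3],[0,0,0,0,0,0,0.2],[0,0,0,0,0,0,0.1],[0,0,0,0,0,0,0.1],[0,0,0,0,0,0,0.1]]]' --squeeze 40

```text
clock: 2.03
position: [0.5098, 0.145, 0.1036]
ee_rot: [0.707, 0.707, 0.002, 0.001]
ft_force: [6.5, 0.1, -3.6]
grip_width: 0.206
grasp_force: 39.2
```

Emit:
send_rows --plan '[[[0,0,0,0,0.0045,-0.025,0.1],[0,0,0,0,0.0065,-0.024,0.1],[0,0,0,0,0.009,-0.023,0.1],[0,0,0,0,0.011,-0.0225,0.1],[0,0,0,0,0.0135,-0.021,0.1],[0,0,0,0,0.0155,-0.0195,0.1],[0,0,0,0,0.0175,-0.018,0.1],[0,0,0,0,0.019,-0.016,0.1],[0,0,0,0,0,0,0.1],[0,0,0,0,0,0,0.1]]]'

```text
clock: 2.87
position: [0.5276, 0.1451, 0.1363]
ee_rot: [0.707, 0.707, 0.0, 0.0]
ft_force: [1.7, 2.1, -8.2]
grip_width: 0.207
grasp_force: 39.9
```

Emit:
send_rows --plan '[[[0,0,0,0,0.02,-0.014,0.1],[0,0,0,0,0.021,-0.0125,0.1],[0,0,0,0,0.022,-0.0105,0.1],[0,0,0,0,0.023,-0.008,0.1],[0,0,0,0,0.022,-0.006,0.1],[0,0,0,0,0.022,-0.004,0.1],[0,0,0,0,0.018,-0.002,0.1],[0,0,0,0,0.012,-0.001,0.1],[0,0,0,0,0,0,0.1],[0,0,0,0,0,0,0.1]]]'

```text
clock: 3.7
position: [0.5591, 0.1454, 0.1479]
ee_rot: [0.707, 0.707, -0.0, -0.0]
ft_force: [-3.9, 2.1, -5.7]
grip_width: 0.207
grasp_force: 40.2
```

```bash
python3 - <<'E'
from h import *
print(get_obs()["position"],get_obs()["ft_force"])
c=snap("wrist","wr2.png",(100,190,320,194),2.5)
c=snap("scene","sc2.png",(170,130,150,110),5)
E
```

```text
[0.55913046 0.14537128 0.14786516] [-3.90069225  2.10483265 -5.68079358]
```

View pics/sc2.png

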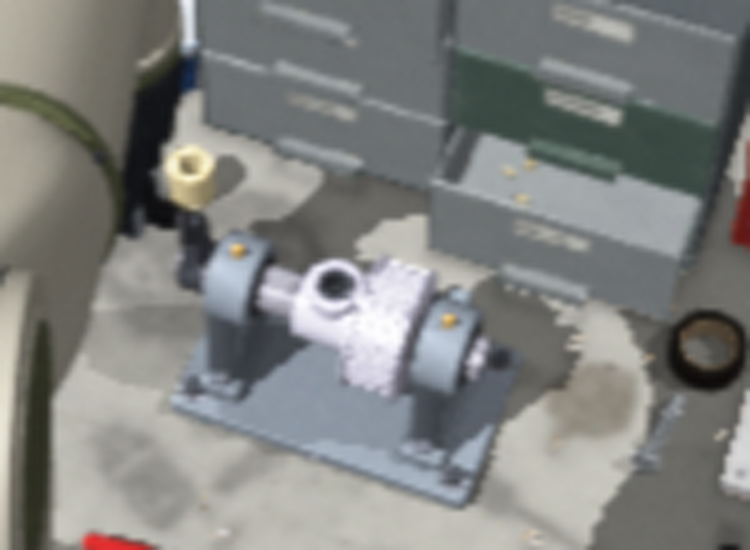

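Emit:
send_rows --plan '[[[0,0,0,0,0.004,0,0.1],[0,0,0,0,0,0,0.2],[0,0,0,0,0,0,0.3],[0,0,0,0,0,0,0.45],[0,0,0,0,0,0,0.5],[0,0,0,0,0,-0.06,0.5],[0,0,0,0,0,-0.12,0.5],[0,0,0,-0.1,0,-0.14,0.5],[0,0,0,-0.14,0,-0.12,0.5],[0,0,0,-0.15,0,-0.06,0.5],[0,0,0,-0.15,0,0,0.5],[0,0,0,-0.15,0,0,0.5],[0,0,0,-0.09,0,0,0.5],[0,0,0,0,0,0,0.5]]]'

```text
clock: 4.97
position: [0.5605, -0.0166, 0.2494]
ee_rot: [0.71, 0.705, 0.0, 0.002]
ft_force: [0.1, -0.4, -1.0]
grip_width: 0.497
grasp_force: 0.0
```

```bash
python3 - <<'E'
from h import *
print(get_obs()["position"],get_obs()["ft_force"])
c=snap("wrist","wr3.png",(170,20,180,230),2.5);print(c[2])
E
```

```text
[ 0.56047005 -0.01660212  0.24944222] [ 0.05584311 -0.41742743 -0.98563242]
[[ 9.99969223e-01  7.82876479e-03 -5.14091186e-04  5.59022015e-01]
 [-7.33702954e-03  9.56344404e-01  2.92149874e-01  5.77924367e-02]
 [ 2.77882087e-03 -2.92137110e-01  9.56372410e-01  3.74424824e-01]
 [ 0.00000000e+00  0.00000000e+00  0.00000000e+00  1.00000000e+00]]
```

View pics/wr3.png

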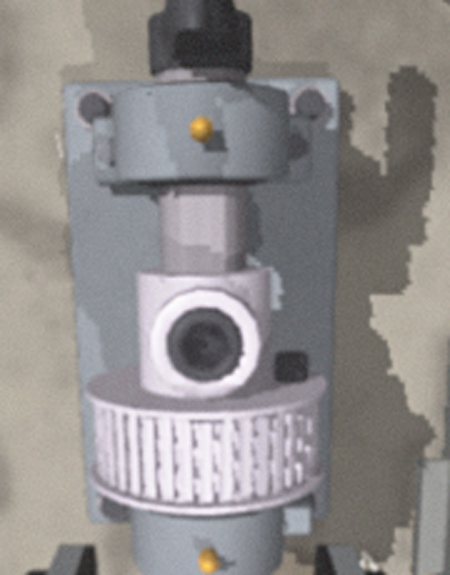

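```bash
python3 - <<'E'
from h import *
np.set_printoptions(precision=4,suppress=True,linewidth=200)
c=load("wr3.png");im=cv2.imread("pics/raw_wr3.png")
g=im.mean(2)
for a,b in((98,103),(103,110),(110,116),(120,126)):print(a,g[a:b,230:274].mean(0).astype(int))
f=lambda u,v,z:print((u,v),z,atz(c,(170+u/2.5,20+v/2.5),z))
f(207,342,.130);f(201,122,.129);f(207,554,.129)
f(200,10,.145);f(148,50,.142);f(250,50,.142)
f(160,215,.095);f(248,215,.095)
cr=im[90:135,225:280];cr=cv2.normalize(cr,None,0,255,cv2.NORM_MINMAX)
c2=im[20:60,215:290]
cv2.imwrite("pics/fl.png",np.vstack([cv2.resize(cr,(750,360),interpolation=cv2.INTER_CUBIC),cv2.resize(c2,(750,240),interpolation=cv2.INTER_CUBIC)]))
E
```

```text
98 [122 114 107 117 135 149 160 170 174 165 161 169 184 186 186 185 184 184 183 183 184 184 185 186 183 181 180 179 180 167 144 129 122 119 105  96  94  91  85  83  86  94  99 105]
103 [149 149 149 142 145 153 162 171 174 176 177 180 187 191 191 189 188 189 186 186 187 189 191 190 188 186 185 185 184 171 149 134 130 123 111 100  94  91  87  81  83  83  83  89]
110 [146 147 144 141 141 151 160 167 173 177 176 180 188 191 192 190 189 189 188 187 189 190 190 192 188 186 185 186 186 174 150 136 129 125 113 101  95  92  86  82  82  84  82  85]
120 [148 146 147 144 140 144 153 157 163 161 162 164 167 169 167 163 164 161 160 159 161 162 162 164 164 162 161 161 163 159 142 125 119 112  98  91  84  83 100 118 120 117 117 115]
(207, 342) 0.13 [0.5601 0.0136 0.13  ]
(201, 122) 0.129 [0.5588 0.0789 0.129 ]
(207, 554) 0.129 [ 0.5596 -0.0596  0.129 ]
(200, 10) 0.145 [0.5588 0.1063 0.145 ]
(148, 50) 0.142 [0.5445 0.0968 0.142 ]
(250, 50) 0.142 [0.5723 0.0966 0.142 ]
(160, 215) 0.095 [0.5444 0.0515 0.095 ]
(248, 215) 0.095 [0.5746 0.0513 0.095 ]
```

View pics/fl.png

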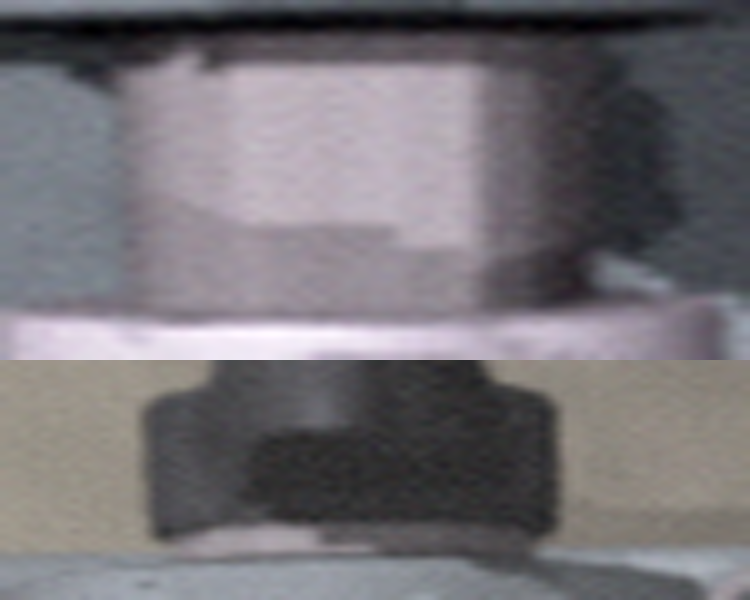

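```bash
python3 - <<'E'
from h import *
c=load("wr3.png")
for u,z in((241.7,.1085),(259.7,.1085),(234.2,.095),(267.9,.095)):print(u,atz(c,(u,106),z))
# setscrew circle & boss ring
g=cv2.cvtColor(cv2.imread("pics/raw_wr3.png"),cv2.COLOR_BGR2GRAY)
x0,y0=225,130
h=cv2.HoughCircles(cv2.resize(g[y0:185,x0:285],None,fx=8,fy=8,interpolation=cv2.INTER_CUBIC),cv2.HOUGH_GRADIENT,1,10,param1=80,param2=25,minRadius=60,maxRadius=220)
print([(round(x0+a/8-.44,2),round(y0+b/8-.44,2),r/8,atz(c,(x0+a/8-.44,y0+b/8-.44),.129)) for a,b,r in h[0][:6]])
print(get_obs()["joint_pos"])
E
```

```text
241.7 [0.55139466 0.05177635 0.1085    ]
259.7 [0.56608843 0.05166505 0.1085    ]
234.2 [0.54457311 0.05153165 0.095     ]
267.9 [0.57348447 0.05131413 0.095     ]
[(np.float32(251.37), np.float32(157.37), np.float32(15.4375), array([0.55896473, 0.01295047, 0.129     ])), (np.float32(251.87), np.float32(156.12), np.float32(15.95), array([0.55936483, 0.01394014, 0.129     ])), (np.float32(254.75), np.float32(157.87), np.float32(18.7625), array([0.56161427, 0.01253215, 0.129     ])), (np.float32(250.5), np.float32(158.62), np.float32(16.5625), array([0.55826883, 0.01196106, 0.129     ])), (np.float32(252.62), np.float32(157.75), np.float32(14.35), array([0.55994473, 0.01264453, 0.129     ])), (np.float32(254.25), np.float32(155.62), np.float32(18.8125), array([0.56123075, 0.01432222, 0.129     ]))]
[-0.00472389  0.19044258 -0.06025616  1.63449247  0.01267144  1.31488258
 -0.07150054]
```

Emit:
send_rows --plan '[[[0,0,-0.03,-0.06,-0.02,0,0.6],[0,0,0,-0.12,-0.035,0,0.6],[0,0,0,-0.14,-0.04,0,0.6],[0,0,0,-0.14,-0.04,0,0.6],[0,0,0,-0.14,-0.04,0,0.6],[0,0,0,-0.14,-0.04,0,0.6],[0,0,0,-0.14,-0.04,0,0.6],[0,0,0,-0.14,-0.04,0,0.6],[0,0,0,-0.14,-0.04,0,0.6],[0,0,0,-0.14,-0.04,0,0.6],[0,0,0,-0.14,-0.04,0,0.6],[0,0,0,-0.14,-0.04,0,0.6],[0,0,0,-0.12,-0.03,0,0.6],[0,0,0,-0.06,-0.02,0,0.6],[0,0,0,0,0,0,0.6]]]'

```text
clock: 6.27
position: [0.4737, -0.3692, 0.2482]
ee_rot: [0.692, 0.722, -0.0, 0.0]
ft_force: [-0.3, -0.1, -0.0]
grip_width: 0.602
grasp_force: 0.0
```

Emit:
send_rows --plan '[[[0,0,-0.04,0,0,0,0.6],[0,0,-0.08,0,0,0,0.6],[0,0,-0.08,0,0,0,0.6],[0,0,-0.08,0,0,0,0.6],[0,0,-0.08,0,0,0,0.6],[0,0,-0.08,0,0,0,0.6],[0,0,-0.08,0,0,0,0.6],[0,0,-0.08,0,0,0,0.6],[0,0,-0.08,0,0,0,0.6],[0,0,-0.08,0,0,0,0.6],[0,0,-0.08,0,0,0,0.6],[0,0,-0.08,0,0,0,0.6],[0,0,-0.08,0,0,0,0.6],[0,0,-0.04,0,0,0,0.6],[0,0,0,0,0,0,0.6]]]'

```text
clock: 7.52
position: [0.4758, -0.3649, 0.2482]
ee_rot: [-0.02, 1.0, 0.0, 0.001]
ft_force: [0.8, -0.6, 0.6]
grip_width: 0.598
grasp_force: 0.0
```

```bash
python3 - <<'E'
from h import *
o=get_obs();print(o["position"],R.from_quat(o["ee_rot"]).as_matrix().round(4),o["joint_pos"])
c=snap("wrist","wr4.png",(0,0,512,384),1.5)
E
```

```text
[ 0.47582695 -0.36492477  0.24823808] [[-9.992e-01 -3.970e-02  1.000e-03]
 [-3.970e-02  9.992e-01  5.000e-04]
 [-1.000e-03  5.000e-04 -1.000e+00]] [ 0.57368383  0.27430263  0.00598876  1.53488541 -0.00269828  1.33184796
  2.19063808]
```

View pics/wr4.png

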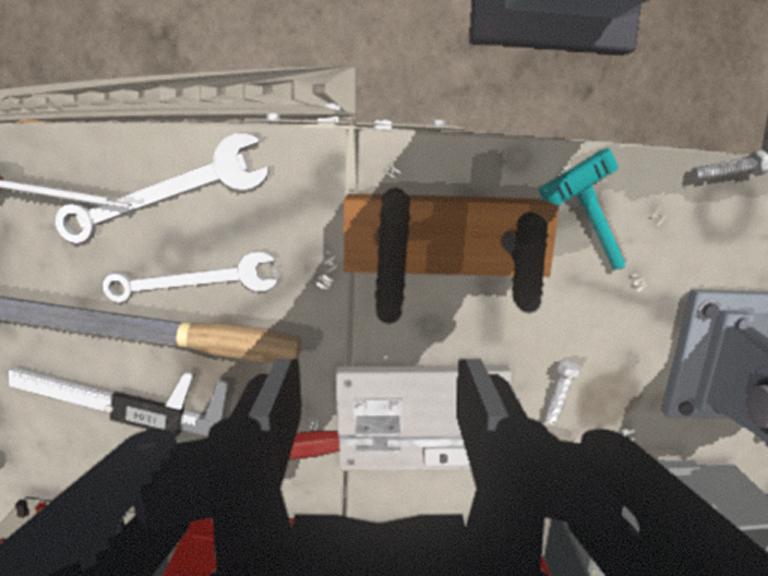

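```bash
python3 - <<'E'
from h import *
np.set_printoptions(precision=4,suppress=True)
c=load("wr4.png");f=lambda u,v,z:atz(c,(u/1.5,v/1.5),z)
for z in(.101,.110):
    a=f(396.5,188,z);b=f(389,322,z);print(z,a,b,(a+b)/2,np.linalg.norm(a-b),np.degrees(np.arctan2((b-a)[1],(b-a)[0])))
a=f(531,212,.1);b=f(527,311,.1);print(a,b,np.linalg.norm(a-b))
print([f(u,v,.045) for u,v in((345,197),(344,273),(556,200),(551,276))])
E
```

```text
0.101 [ 0.4217 -0.3562  0.101 ] [ 0.5026 -0.3567  0.101 ] [ 0.4622 -0.3565  0.101 ] 0.08089724061352621 -0.37843931164131206
0.11 [ 0.421  -0.3566  0.11  ] [ 0.4992 -0.3571  0.11  ] [ 0.4601 -0.3569  0.11  ] 0.07822338327108373 -0.3784393116412849
[ 0.432  -0.2774  0.1   ] [ 0.4926 -0.2719  0.1   ] 0.06090820742819274
[array([ 0.4337, -0.3888,  0.045 ]), array([ 0.4876, -0.3884,  0.045 ]), array([ 0.4292, -0.2426,  0.045 ]), array([ 0.4838, -0.2385,  0.045 ])]
```

Emit:
send_rows --plan '[[[0,0,0.031,0,0,0,0.6],[0,0,0,0.037,0.02,0.05,0.6],[0,0,0,0.037,0.02,0.1,0.6],[0,0,0,0,0,0.13,0.6],[0,0,0,0,0,0.13,0.6],[0,0,0,0,0,0.13,0.6],[0,0,0,0,0,0.11,0.6],[0,0,0,0,0,0.065,0.6],[0,0,0,0,0,0.03,0.6],[0,0,0,0,0,0,0.6],[0,0,0,0,0,0,0.6]]]'

```text
clock: 8.48
position: [0.4605, -0.3586, 0.0995]
ee_rot: [0.006, 1.0, -0.0, 0.0]
ft_force: [-0.3, -0.7, -0.1]
grip_width: 0.599
grasp_force: 0.0
```

Emit:
send_rows --plan '[[[0,0,0,0,0,0,0.4],[0,0,0,0,0,0,0.25],[0,0,0,0,0,0,0.15],[0,0,0,0,0,0,0.05],[0,0,0,0,0,0,0.05],[0,0,0,0,0,0,0.05],[0,0,0,0,0,0,0.05],[0,0,0,0,0,0,0.05]]]' --squeeze 100

```text
clock: 9.15
position: [0.4604, -0.3594, 0.0998]
ee_rot: [0.006, 1.0, -0.001, 0.001]
ft_force: [-0.9, -0.2, 6.1]
grip_width: 0.166
grasp_force: 97.7
```

```bash
python3 - <<'E'
from h import *
o=get_obs();print(o["position"],R.from_quat(o["ee_rot"]).as_matrix().round(4),o["ft_force"],o["torque"],o["grip_width"],o["grasp_force"])
E
```

```text
[ 0.46035296 -0.35937117  0.09980819] [[-0.9999  0.0126  0.0016]
 [ 0.0126  0.9999 -0.0011]
 [-0.0016 -0.0011 -1.    ]] [-0.90226324 -0.17249472  6.08505458] [-0.0307366   0.14041382 -0.00634057] 0.16581044150027954 97.65761375427246
```

Emit:
send_rows --plan '[[[0,0,0,0,0,-0.03,0.05],[0,0,0,0,0,-0.08,0.05],[0,0,0,0,0,-0.13,0.05],[0,0,0,0,0,-0.15,0.05],[0,0,0,0,0,-0.15,0.05],[0,0,0,0,0,-0.14,0.05],[0,0,0,0,0,-0.11,0.05],[0,0,0,0,0,-0.06,0.05],[0,0,0,0,0,0,0.05]]]'

```text
clock: 9.9
position: [0.4605, -0.3593, 0.2713]
ee_rot: [0.006, 1.0, -0.001, 0.002]
ft_force: [1.8, 0.2, -2.8]
grip_width: 0.17
grasp_force: 98.5
```

Emit:
send_rows --plan '[[[0,0,0,-0.02,0.06,0,0.05],[0,0,0,-0.045,0.12,0,0.05],[0,0,0,-0.045,0.15,0,0.05],[0,0,0,-0.045,0.15,0,0.05],[0,0,0,-0.045,0.15,0,0.05],[0,0,0,-0.045,0.15,0,0.05],[0,0,0,-0.045,0.15,0,0.05],[0,0,0,-0.045,0.15,0,0.05],[0,0,0,-0.045,0.15,0,0.05],[0,0,0,-0.045,0.15,0,0.05],[0,0,0,-0.045,0.15,0,0.05],[0,0,0,-0.045,0.15,0,0.05],[0,0,0,-0.04,0.12,0.02,0.05],[0,0,0,-0.04,0.07,0.05,0.05],[0,0,0,-0.015,0.03,0.06,0.05],[0,0,0,0,0,0,0.05],[0,0,0,0,0,0,0.05]]]'

```text
clock: 11.32
position: [0.5852, 0.0189, 0.2406]
ee_rot: [0.006, 1.0, -0.0, -0.002]
ft_force: [-0.1, -0.4, -2.0]
grip_width: 0.168
grasp_force: 98.3
```

```bash
python3 - <<'E'
from h import *
np.set_printoptions(precision=4,suppress=True)
o=get_obs();print(o["position"],R.from_quat(o["ee_rot"]).as_matrix(),o["ft_force"],o["torque"],o["joint_pos"])
c=snap("wrist","wr5.png");p=o["position"]
print(proj(c,[p-[0,0,.093],[.56,.0135,.13]]))
im=cv2.imread("pics/raw_wr5.png")
q=proj(c,[[.56,.0135,.13]])[0].astype(int)
a=cv2.resize(im[q[1]-50:q[1]+70,q[0]-60:q[0]+60],(600,600),interpolation=cv2.INTER_CUBIC)
cv2.imwrite("pics/v9.png",a);print(q)
E
```

```text
[0.5852 0.0189 0.2406] [[-0.9999  0.0125 -0.004 ]
 [ 0.0125  0.9999 -0.0006]
 [ 0.004  -0.0007 -1.    ]] [-0.1451 -0.4129 -2.0315] [-0.0515 -0.0323  0.0178] [ 0.1066  0.2661 -0.2606  1.567   0.07    1.3217  1.3955]
[[251.845  206.826 ]
 [244.3144 168.0382]]
[244 168]
```

View pics/v9.png

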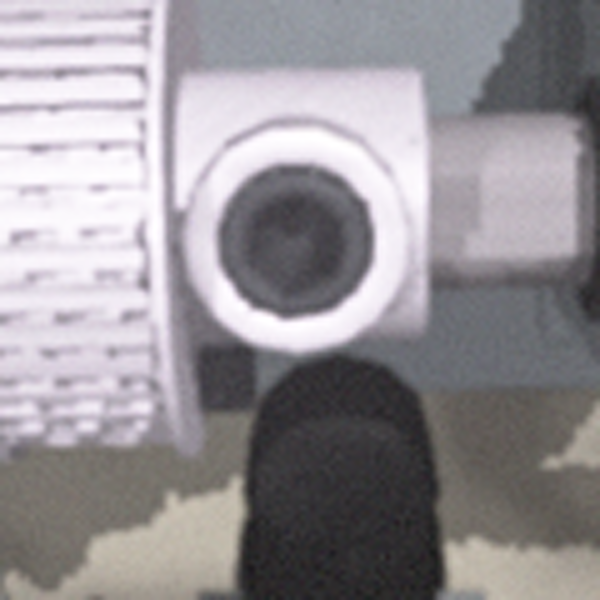

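```bash
cat > hexa.py <<'E'
from h import *
np.set_printoptions(precision=3,suppress=True)
def rect(c,im,ctr,z,N=400,s=.00008):
    j,i=np.meshgrid(np.arange(N),np.arange(N))
    P=np.stack([ctr[0]+(j-N/2)*s,ctr[1]-(i-N/2)*s,np.full(j.shape,z)],-1).reshape(-1,3)
    q=proj(c,P).reshape(N,N,2).astype(np.float32)
    return cv2.remap(im.astype(np.float32),q[...,0],q[...,1],cv2.INTER_CUBIC)
def sixfold(r,s=.00008):
    N=r.shape[0];m=((r<110)*255).astype(np.uint8)
    n,l,st,ce=cv2.connectedComponentsWithStats(m);k=l[N//2,N//2]
    cx,cy=ce[k];area=st[k,4]*s*s;print("screw disc centre off mm",(cx-N/2)*s*1e3,-(cy-N/2)*s*1e3,"dia",2*np.sqrt(area/np.pi)*1e3)
    a=np.radians(np.arange(360))
    for rad in np.arange(.0045,.0090,.0005):
        x=cx+rad/s*np.cos(a);y=cy-rad/s*np.sin(a)
        v=cv2.remap(r,x.astype(np.float32)[None],y.astype(np.float32)[None],cv2.INTER_LINEAR)[0]
        F=np.fft.fft(v)/360;print(round(rad*1e3,1),round(v.mean(),1),"amps1-8",np.abs(F[1:9])*2,"dark at deg",(np.degrees(-(np.angle(F[6])+np.pi))/6*1)%60)
E
python3 - <<'E'
from hexa import *
c=load("wr5.png");im=np.mean([optics.camera("wrist").mean(2) for _ in range(10)],0)
np.save("pics/avg5.npy",im)
for n,c,im in(("5",c,im),("3",load("wr3.png"),cv2.imread("pics/raw_wr3.png").mean(2)),("0",load("wrist0.png"),cv2.imread("pics/raw_wrist0.png").mean(2))):
    px={"5":(243.2,166),"3":(252.6,156.8),"0":(173.4,177.9)}[n]
    p=atz(c,px,.1295);print(n,p);r=rect(c,im,p,.1295);sixfold(r);np.save(f"pics/r{n}.npy",r)
E
```

```text
5 [0.559 0.013 0.13 ]
screw disc centre off mm -1.4227683498766306 -0.14309381651065226 dia 20.800016484397158
4.5 75.6 amps1-8 [7.022 4.824 2.482 0.429 0.868 0.574 0.998 0.079] dark at deg 17.769482
5.0 74.6 amps1-8 [6.565 4.943 1.508 0.706 0.813 0.299 0.877 0.471] dark at deg 14.861374
5.5 74.1 amps1-8 [6.506 4.68  0.668 0.72  1.124 0.224 0.756 0.786] dark at deg 51.81929
6.0 74.5 amps1-8 [6.868 4.188 0.355 0.518 1.228 0.716 0.699 0.534] dark at deg 52.465046
6.5 76.9 amps1-8 [7.879 3.542 0.412 0.664 1.507 1.693 0.744 0.246] dark at deg 53.559532
7.0 81.4 amps1-8 [8.927 2.534 0.736 0.604 1.927 2.636 0.69  0.122] dark at deg 53.861473
7.5 87.9 amps1-8 [9.051 2.154 1.108 0.784 1.835 2.829 0.596 0.411] dark at deg 53.657745
8.0 95.1 amps1-8 [7.958 2.605 1.694 0.511 1.498 2.559 0.54  0.17 ] dark at deg 53.547592
8.5 100.7 amps1-8 [5.137 2.989 2.066 0.543 1.209 1.907 0.57  0.404] dark at deg 54.47547
3 [0.56  0.013 0.13 ]
screw disc centre off mm -0.671744226455628 -0.6238448172369135 dia 22.712632977302015
4.5 67.6 amps1-8 [7.328 5.033 3.572 1.365 1.609 1.813 0.14  1.451] dark at deg 4
[... 980 characters left out ...]
566  0.906  0.695] dark at deg 12.622265
5.5 67.0 amps1-8 [10.501  2.295  2.364  1.765  0.774  0.848  1.231  0.746] dark at deg 6.700741
6.0 66.9 amps1-8 [9.64  2.031 1.657 1.732 0.392 1.446 1.511 1.239] dark at deg 51.36388
6.5 69.6 amps1-8 [10.709  0.764  0.121  1.068  1.417  2.05   0.912  0.146] dark at deg 52.832108
7.0 74.7 amps1-8 [13.657  1.821  0.538  1.429  1.877  2.011  0.125  0.564] dark at deg 54.07608
7.5 80.8 amps1-8 [15.963  4.019  0.933  1.689  2.041  2.061  1.169  0.146] dark at deg 49.965153
8.0 87.5 amps1-8 [14.602  5.897  1.259  1.822  1.058  2.031  1.774  0.474] dark at deg 50.058353
8.5 93.1 amps1-8 [9.788 8.427 1.711 0.265 0.572 0.607 1.993 0.833] dark at deg 56.240704
```

```bash
python3 - <<'E'
from hexa import *
from scipy.optimize import least_squares
C={}
for n,px in(("5",(243.2,166)),("3",(252.6,156.8)),("0",(173.4,177.9))):
    c=load({"5":"wr5.png","3":"wr3.png","0":"wrist0.png"}[n]);p=atz(c,px,.1295);r=cv2.GaussianBlur(np.load(f"pics/r{n}.npy"),(0,0),3);s=.00008
    cx=cy=200.
    for it in range(4):
        pts=[]
        for a in np.radians(np.arange(0,360,4)):
            rr=np.arange(.008,.0155,.00005)/s
            v=cv2.remap(r,(cx+rr*np.cos(a)).astype(np.float32)[None],(cy-rr*np.sin(a)).astype(np.float32)[None],1)[0]
            lo,hi=v[:30].min(),v.max();k=np.argmax(v>(lo+hi)/2)
            if hi-lo>60:pts.append((cx+rr[k]*np.cos(a),cy-rr[k]*np.sin(a)))
        P=np.array(pts)
        f=least_squares(lambda q:np.hypot(P[:,0]-q[0],P[:,1]-q[1])-q[2],[cx,cy,150],loss="soft_l1",f_scale=2).x;cx,cy=f[:2]
    w=p+[(cx-200)*s,-(cy-200)*s,0];C[n]=w
    print(n,len(P),"centre",w*1e3,"r mm",f[2]*s*1e3,"cam",c[2][:3,3])
    sh=r.copy()
# solve bias b (tool frame xy) from 3 & 5 (tool yaw from cam poses)
o=get_obs();R5=R.from_quat(o["ee_rot"]).as_matrix()[:2,:2];R3=R.from_quat([.71,.705,0,.002]).as_matrix()[:2,:2];R0=R.from_quat([.707,.707,0,0]).as_matrix()[:2,:2]
A=np.block([[np.eye(2),R5],[np.eye(2),R3],[np.eye(2),R0]]);y=np.r_[C["5"][:2],C["3"][:2],C["0"][:2]]
x=np.linalg.lstsq(A,y,rcond=None)[0];print("screw",x[:2]*1e3,"bias tool",x[2:]*1e3,"res",(A@x-y)*1e3)
E
```

```text
5 90 centre [556.208  12.526 129.5  ] r mm 11.882038610853437 cam [0.51  0.02  0.366]
3 90 centre [559.042  12.922 129.5  ] r mm 12.044845047591162 cam [0.559 0.058 0.374]
0 90 centre [559.94   13.217 129.5  ] r mm 12.069948927577947 cam [0.623 0.074 0.373]
screw [558.122  11.143] bias tool [1.93  1.361] res [ 0.001  0.002  0.455  0.142 -0.456 -0.144]
```

```bash
cat > cen.py <<'E'
from hexa import *
from scipy.optimize import least_squares
def centre(c,im,p,z=.1295,s=.00008):
    r=cv2.GaussianBlur(rect(c,im,p,z),(0,0),3);cx=cy=200.
    for it in range(5):
        pts=[]
        for a in np.radians(np.arange(0,360,4)):
            rr=np.arange(.008,.0155,.00005)/s
            v=cv2.remap(r,(cx+rr*np.cos(a)).astype(np.float32)[None],(cy-rr*np.sin(a)).astype(np.float32)[None],1)[0]
            lo,hi=v[:30].min(),v.max();k=np.argmax(v>(lo+hi)/2)
            if hi-lo>60:pts.append((cx+rr[k]*np.cos(a),cy-rr[k]*np.sin(a)))
        P=np.array(pts)
        f=least_squares(lambda q:np.hypot(P[:,0]-q[0],P[:,1]-q[1])-q[2],[cx,cy,150],loss="soft_l1",f_scale=2).x;cx,cy=f[:2]
    return p[:2]+[(cx-200)*s,-(cy-200)*s],f[2]*s
E
python3 - <<'E'
from cen import *
c=load("wr5.png");p=np.array([.559,.013,.1295])
print(centre(c,cv2.imread("pics/raw_wr5.png").mean(2),p))
o=get_obs();print(o["position"],R.from_quat(o["ee_rot"]).as_matrix(),o["joint_velocities"],o["clock"])
c=snap("wrist","wr6.png");print(centre(c,cv2.imread("pics/raw_wr6.png").mean(2),p))
print(centre(c,np.load("pics/avg5.npy"),p)); o=get_obs();print(o["position"])
E
```

```text
(array([0.558, 0.012]), np.float64(0.012029900688653998))
[0.586 0.02  0.243] [[-1.     0.012  0.   ]
 [ 0.012  1.    -0.   ]
 [-0.    -0.    -1.   ]] [-0.003  0.004 -0.001  0.    -0.    -0.001 -0.001] 11.8667
(array([0.558, 0.012]), np.float64(0.012017895285763355))
(array([0.558, 0.013]), np.float64(0.011995989478549544))
[0.586 0.02  0.243]
```

```bash
python3 - <<'E'
from cen import *
np.set_printoptions(precision=5,suppress=True)
p=np.array([.559,.013,.1295])
rows=[];y=[]
for n in("wrist0","wr3","wr5","wr6"):
    c=load(n+".png");m,r=centre(c,cv2.imread(f"pics/raw_{n}.png").mean(2),p)
    Tt=np.array(optics.get_calibration("wrist")["T_tool_cam"]);Rt=(c[2]@np.linalg.inv(Tt))[:3,:3];d=m-c[2][:2,3]
    print(n,m*1e3,r*1e3)
    rows.append(np.hstack([np.eye(2),Rt[:2,:2],d[:,None]]));y+=list(m)
A=np.vstack(rows);y=np.array(y)
for cols in(4,5):
    x=np.linalg.lstsq(A[:,:cols],y,rcond=None)[0];print(x*1e3,(A[:,:cols]@x-y)*1e3)
E
```

```text
wrist0 [559.94124  13.21601] 12.069403218351747
wr3 [559.04324  12.92254] 12.04407234875231
wr5 [558.31125  12.28761] 12.029900688653997
wr6 [558.31666  12.2479 ] 12.017895285763355
[559.30648  12.07452   0.99434   0.18184] [-0.45298 -0.14713  0.45191  0.14505  0.00325 -0.01878 -0.00218  0.02086]
[559.09799  12.21406   0.09067  -0.06248 -14.44313] [ 0.00754 -0.03076 -0.00741  0.03068 -0.00233 -0.02379  0.0022   0.02387]
```

```bash
python3 - <<'E'
from cen import *
np.set_printoptions(precision=2,suppress=True)
c=load("wr6.png");im=cv2.imread("pics/raw_wr6.png").mean(2)
print("profile v180..205",im[180:206,248:257].mean(1))
p=get_obs()["position"]
for off in(0,.0015,.003):
    print(off,[proj(c,[p+[off-.040,0,.002+dz]])[0] for dz in(-.009,0,.009)], "blade tip",proj(c,[p+[off,0,-.092]])[0])
# wr4: same
c4=load("wr4.png");i4=cv2.imread("pics/raw_wr4.png").mean(2)
print(i4[118:134,258:268].mean(1),i4[206:222,254:264].mean(1))
for xc in(.460,.4615,.463):print(xc,[proj(c4,[[xc+s*.04,-.3575,z]])[0] for s in(-1,1) for z in(.092,.101,.110)])
# side view profile of blade
s=load("side0.png");S=[optics.camera("side") for _ in range(6)];S=np.mean(S,0);np.save("pics/side6.npy",S)
print(proj(s,[p+[0,0,.002],p+[0,0,-.092],[.5591,.0122,.13]]))
a=proj(s,[p+[0,0,-.05]])[0].astype(int);print(a)
for dz in(-.02,-.035,-.05,-.065,-.08):
    u,v=proj(s,[p+[0,0,dz]])[0];print(u,v,S.mean(2)[int(round(v)),int(u)-9:int(u)+11].astype(int),int(u)-9)
E
```

```text
profile v180..205 [234.   216.07 197.93 168.48 130.85 111.67 108.26 110.3   98.22  71.19
  52.11  47.33  46.81  47.    46.74  47.56  45.15  47.41  47.74  46.26
  50.59  56.63  62.44  63.37  58.93  60.74]
0 [array([250.71, 184.22]), array([250.64, 190.02]), array([250.56, 196.66])] blade tip [251.85 206.74]
0.0015 [array([250.76, 187.56]), array([250.69, 193.56]), array([250.61, 200.42])] blade tip [251.88 208.68]
0.003 [array([250.8 , 190.87]), array([250.74, 197.07]), array([250.67, 204.16])] blade tip [251.9  210.62]
[119.73 111.4  110.33 104.13  92.67  89.6   84.97  70.37  46.67  38.53
  40.67  42.93  44.1   41.53  43.3   42.97] [ 39.37  39.37  37.7   38.9   38.37  38.83  38.03  37.8   54.7   85.17
 106.57 114.1  113.73 112.9  115.2  114.8 ]
0.46 [array([262.56, 122.41]), array([262.92, 123.19]), array([263.29, 124.02]), array([258.44, 208.65]), array([258.65, 211.94]), array([258.86, 215.44])]
0.4615 [array([262.48, 124.14]), array([262.83, 124.98]), array([263.21, 125.87]), array([258.37, 210.14]), array([258.57, 213.48]), array([258.78, 217.01])]
0.463 [array([262.4 , 125.87]), array([262.75, 126.76]), array([263.12, 127.72]), array([258.3 , 211.63]), array([258.5, 215. ]), array([258.71, 218.58])]
[[265.82 137.1 ]
 [265.29 172.33]
 [255.05 181.16]]
[265 156]
265.69687476955335 145.54988283717978 [122 122 122 121 121 120 115 104 100 100 100 100  97 103 115 122 122 123
 123 122] 256
265.61061257997716 151.23972375879438 [121 121 121 120 120 120 121 112  81  62  59  61  80 112 121 121 122 121
 121 122] 256
265.52500563452946 156.8709876337666 [118 144 161 163 147 129 121 110  81  63  59  62  79 111 121 127 141 155
 177 197] 256
265.44005423382384 162.4441623986311 [ 88  96 100 111 133 150 163 153 101  64  60  62  78 112 122 124 124 123
 143 152] 256
265.35575830161844 167.9597441567578 [ 52  59  57  55  57  57  80 109  84  63  60  60  79 123 137 141 148 152
 151 151] 256
```

```bash
python3 - <<'E'
from h import *
np.set_printoptions(precision=2,suppress=True,linewidth=250)
s=load("side0.png");S=np.load("pics/side6.npy").mean(2)
for z in(.115,.122,.13):
    l,m,r=[proj(s,[[.5596+d*np.sqrt(.0435**2-(z-.095)**2),-.039,z]])[0] for d in(-1,0,1)]
    v=int(round(m[1]));print(z,l,m,r);print(int(l[0])-6,S[v,int(l[0])-6:int(l[0])+7].astype(int),int(r[0])-6,S[v,int(r[0])-6:int(r[0])+7].astype(int))
print("screw top, boss",proj(s,[[.5591,.0122,.1295],[.5711,.0122,.1295],[.5471,.0122,.1295]]))
for v in range(176,186):print(v,S[v,242:270].astype(int))
E
```

```text
0.115 [241.86 194.56] [257.29 194.03] [272.6  193.51]
235 [ 80  78  80  82 100 140 177 214 211 186 172 168 169] 266 [168 170 172 171 172 172 175 186 196 198 198 198 195]
0.122 [243.66 191.9 ] [257.31 191.44] [270.87 190.98]
237 [113 117 118 126 160 184 209 235 233 219 195 176 168] 264 [171 171 172 173 174 171 172 175 183 189 191 190 188]
0.13 [246.97 188.8 ] [257.33 188.46] [267.64 188.12]
240 [144 118 135 169 198 227 231 241 238 241 231 204 183] 261 [176 174 174 178 183 197 212 214 180 147 106  97 100]
screw top, boss [[255.05 181.35]
 [259.64 181.2 ]
 [250.45 181.49]]
176 [176 165 146 139 166 181 193 194 192 187 177 170 161 144 139 135 125 121  96  87  95 111 127 131 136 135 133 133]
177 [160 160 162 173 189 195 196 191 186 179 166 158 154 144 133 129 127 129 122 125 135 134 139 145 150 152 151 151]
178 [139 148 171 187 193 190 182 165 148 139 131 127 126 124 113 110 110 116 123 132 146 160 176 187 195 197 198 201]
179 [149 152 174 185 183 165 144 130 120 115 111 108 110 109 105  99  99 101 110 122 145 179 198 205 208 209 208 209]
180 [191 174 176 176 160 134 118 117 127 124 118 101  96 102 105 110 121 120 114 118 138 167 178 182 183 183 176 174]
181 [198 178 170 155 132 116 113 140 180 184 165 138 120 128 135 149 167 165 150 139 141 147 148 150 151 151 149 148]
182 [171 166 156 132 116 107 121 181 226 223 189 191 183 173 177 182 188 191 183 178 174 155 146 142 142 142 141 141]
183 [153 154 138 119 110 108 143 197 222 218 203 219 230 221 219 223 222 221 201 194 193 178 167 154 147 139 134 132]
184 [147 145 128 120 125 144 186 207 217 233 235 236 244 241 235 242 242 235 220 220 217 209 194 175 166 139 113 104]
185 [142 140 135 149 168 180 200 230 233 246 246 234 240 238 232 243 243 233 220 225 230 229 219 191 181 163 120  85]
```

Emit:
send_rows --plan '[[[0,0,0,0.046,-0.015,0,0.05],[0,0,0,0.046,-0.015,0,0.05],[0,0,0,0.046,-0.015,0,0.05],[0,0,-0.025,0,0,0,0.05],[0,0,-0.075,0,0,0,0.05],[0,0,-0.075,0,0,0,0.05],[0,0,-0.075,0,0,0,0.05],[0,0,-0.075,0,0,0,0.05],[0,0,-0.075,0,0,0,0.05],[0,0,-0.075,0,0,0,0.05],[0,0,-0.075,0,0,0,0.05],[0,0,-0.075,0,0,0,0.05],[0,0,0,0,0,0,0.05],[0,0,0,0,0,0,0.05],[0,0,0,0,0,0,0.05]]]'

```text
clock: 13.47
position: [0.5584, 0.0108, 0.2429]
ee_rot: [-0.444, 0.896, -0.0, 0.0]
ft_force: [0.0, -0.2, -2.2]
grip_width: 0.168
grasp_force: 98.4
```

```bash
cat > st.py <<'E'
from h import *
np.set_printoptions(precision=4,suppress=True)
def st(tgt=None):
    o=get_obs();M=R.from_quat(o["ee_rot"]).as_matrix();print(round(o["clock"],2),"p",o["position"],"F",o["ft_force"],"M",o["torque"],"j",o["joint_pos"],"\ntool x ang",np.degrees(np.arctan2(M[1,0],M[0,0])),"z",M[:,2],"g",o["grasp_force"])
    if tgt is not None: print("to go tool units",M.T@(np.array(tgt)-o["position"])/.2)
E
python3 -c "
from st import *
st([.5583,.0112,.23])"
```

```text
13.47 p [0.5584 0.0108 0.2429] F [ 0.0072 -0.2009 -2.169 ] M [-0.0179 -0.039  -0.0042] j [ 0.2025  0.2105 -0.3487  1.6338  0.0742  1.31    2.3338] 
tool x ang -127.21965873551876 z [ 0.0003 -0.0002 -1.    ] g 98.4058678150177
to go tool units [-0.0014  0.0019  0.0645]
```

Emit:
send_rows --plan '[[[0,0,0,0,0.002,0.03,0.05],[0,0,0,0,0,0.03,0.05],[0,0,0,0,0,0.02,0.05],[0,0,0,0,0,0.01,0.05],[0,0,0,0,0,0.01,0.05],[0,0,0,0,0,0.005,0.05],[0,0,0,0,0,0.005,0.05],[0,0,0,0,0,0,0.05],[0,0,0,0,0,0,0.05]]]'

```text
clock: 14.22
position: [0.5585, 0.0113, 0.2209]
ee_rot: [-0.446, 0.895, -0.0, 0.0]
ft_force: [0.1, -0.9, -2.1]
grip_width: 0.164
grasp_force: 98.4
```

```bash
python3 -c "
from st import *
st()"
```

```text
14.22 p [0.5585 0.0113 0.2209] F [ 0.1438 -0.873  -2.0505] M [ 0.0198  0.0293 -0.0078] j [ 0.2013  0.2253 -0.3491  1.6636  0.0802  1.2665  2.3323] 
tool x ang -126.9896216754633 z [ 0.0003  0.0001 -1.    ] g 98.41085314750671
```

Emit:
send_rows --plan '[[[0,0,0,0,0,0.005,0.05],[0,0,0,0,0,0.005,0.05],[0,0,0,0,0,0.005,0.05],[0,0,0,0,0,0.005,0.05],[0,0,0,0,0,0,0.05],[0,0,0,0,0,0,0.05]]]'

```text
clock: 14.72
position: [0.5588, 0.0111, 0.2168]
ee_rot: [-0.446, 0.895, -0.0, 0.0]
ft_force: [2.8, -0.2, -2.1]
grip_width: 0.171
grasp_force: 98.4
```

```bash
python3 -c "
from st import *
st()"
```

```text
14.72 p [0.5588 0.0111 0.2168] F [ 2.8423 -0.169  -2.1224] M [-0.1893 -0.7652  0.0012] j [ 0.2012  0.2282 -0.3489  1.6688  0.0816  1.258   2.3314] 
tool x ang -126.99793000283626 z [ 0.0009 -0.0001 -1.    ] g 98.4478747844696
```

Emit:
send_rows --plan '[[[0,0,0,-0.001,-0.0012,0.005,0.05],[0,0,0,0,0,0.005,0.05],[0,0,0,0,0,0.005,0.05],[0,0,0,0,0,0,0.05],[0,0,0,0,0,0,0.05]]]'

```text
clock: 15.13
position: [0.5589, 0.0112, 0.2137]
ee_rot: [-0.446, 0.895, -0.0, 0.0]
ft_force: [2.7, 0.2, -1.4]
grip_width: 0.17
grasp_force: 98.5
```

```bash
python3 -c "
from st import *
st()"
```

```text
15.13 p [0.5589 0.0112 0.2137] F [ 2.696   0.2417 -1.3604] M [-0.2975 -0.8401  0.0114] j [ 0.2008  0.2311 -0.3488  1.6722  0.0826  1.2524  2.3306] 
tool x ang -126.99210534659592 z [ 0.0003 -0.     -1.    ] g 98.47230434417725
```

Emit:
send_rows --plan '[[[0,0,0.03,0,0.0003,0,0.05],[0,0,0.06,0,0.0006,0.0003,0.05],[0,0,0.06,0,0.0006,0.0003,0.05],[0,0,0.06,0,0.0006,0.0003,0.05],[0,0,0.06,0,0.0006,0.0003,0.05],[0,0,0.06,0,0.0006,0.0003,0.05],[0,0,0.06,0,0.0006,0.0003,0.05],[0,0,0.06,0,0.0006,0.0003,0.05],[0,0,0.06,0,0.0006,0.0003,0.05],[0,0,0.06,0,0.0006,0.0003,0.05],[0,0,0.03,0,0.0003,0.0003,0.05],[0,0,0,0,0,0,0.05],[0,0,0,0,0,0,0.05]]]'

```text
clock: 16.22
position: [0.5583, 0.0125, 0.2131]
ee_rot: [-0.014, 1.0, 0.0, 0.0]
ft_force: [3.7, 0.4, -3.4]
grip_width: 0.17
grasp_force: 98.4
```

```bash
python3 -c "
from st import *
st()"
```

```text
16.22 p [0.5583 0.0125 0.2131] F [ 3.6783  0.3593 -3.4413] M [ 0.0878 -1.0248 -0.0044] j [ 0.12    0.2221 -0.2574  1.6786  0.059   1.248   1.448 ] 
tool x ang -178.4409814429987 z [ 0.0004  0.0002 -1.    ] g 98.43766450881958
```

Emit:
send_rows --plan '[[[0,0,0.03,-0.0015,0.0003,0,0.05],[0,0,0.065,0,0.0006,0.0003,0.05],[0,0,0.065,0,0.0006,0.0003,0.05],[0,0,0.065,0,0.0006,0.0003,0.05],[0,0,0.065,0,0.0006,0.0003,0.05],[0,0,0.065,0,0.0006,0.0003,0.05],[0,0,0.065,0,0.0006,0.0003,0.05],[0,0,0.065,0,0.0006,0.0003,0.05],[0,0,0.065,0,0.0006,0.0003,0.05],[0,0,0.065,0,0.0006,0.0003,0.05],[0,0,0.065,0,0.0006,0.0003,0.05],[0,0,0.065,0,0.0006,0.0003,0.05],[0,0,0.065,0,0.0006,0.0003,0.05],[0,0,0.065,0,0.0006,0.0003,0.05],[0,0,0.065,0,0.0006,0.0003,0.05],[0,0,0.03,0,0.0003,0.0003,0.05],[0,0,0,0,0,0,0.05],[0,0,0,0,0,0,0.05]]]'

```text
clock: 17.72
position: [0.5599, 0.0137, 0.2124]
ee_rot: [0.654, 0.756, 0.0, 0.0]
ft_force: [4.9, 1.4, -2.0]
grip_width: 0.169
grasp_force: 98.5
```

```bash
python3 -c "
from st import *
st()"
```

```text
17.72 p [0.5599 0.0137 0.2124] F [ 4.9163  1.4499 -2.0495] M [ 0.0803 -1.5262  0.0259] j [-0.0062  0.2162 -0.1146  1.6829  0.0258  1.2429  0.0179] 
tool x ang 98.27277865557714 z [ 0.0011  0.0002 -1.    ] g 98.46813082695007
```

Emit:
send_rows --plan '[[[0,0,0.03,0,0.0028,0,0.05],[0,0,0.065,0,0.0006,0.0003,0.05],[0,0,0.065,0,0.0006,0.0003,0.05],[0,0,0.065,0,0.0006,0.0003,0.05],[0,0,0.065,0,0.0006,0.0003,0.05],[0,0,0.065,0,0.0006,0.0003,0.05],[0,0,0.065,0,0.0006,0.0003,0.05],[0,0,0.065,0,0.0006,0.0003,0.05],[0,0,0.065,0,0.0006,0.0003,0.05],[0,0,0.065,0,0.0006,0.0003,0.05],[0,0,0.065,0,0.0006,0.0003,0.05],[0,0,0,0,0,0,0.05],[0,0,0,0,0,0,0.05]]]'

```text
clock: 18.8
position: [0.5613, 0.013, 0.2118]
ee_rot: [0.94, 0.341, 0.0, 0.0]
ft_force: [4.9, -1.8, -0.6]
grip_width: 0.167
grasp_force: 98.7
```

```bash
python3 -c "
from st import *
st()"
```

```text
18.8 p [0.5613 0.013  0.2118] F [ 4.8738 -1.8482 -0.5699] M [-0.4632 -1.2459 -0.0258] j [-0.0923  0.2156 -0.0144  1.6845  0.0036  1.2409 -0.9815] 
tool x ang 39.92410239580322 z [ 0.0007 -0.0003 -1.    ] g 98.65312814712524
```

Emit:
send_rows --plan '[[[0,0,0.045,-0.001,0.0014,0,0.05],[0,0,0.045,0,0.0004,0.0003,0.05],[0,0,0.045,0,0.0004,0.0003,0.05],[0,0,0,0,0,0,0.05],[0,0,0,0,0,0,0.05]]]'

```text
clock: 19.22
position: [0.5614, 0.0126, 0.2117]
ee_rot: [0.97, 0.245, 0.0, 0.0]
ft_force: [4.0, -2.1, -0.4]
grip_width: 0.169
grasp_force: 98.8
```

```bash
python3 -c "
from st import *
st()"
```

```text
19.22 p [0.5614 0.0126 0.2117] F [ 4.0448 -2.1484 -0.3947] M [-0.4591 -1.2587  0.0185] j [-0.1088  0.2152  0.0055  1.6853 -0.001   1.2405 -1.1795] 
tool x ang 28.32619815600017 z [ 0.0006 -0.0002 -1.    ] g 98.78632307052612
```

Emit:
send_rows --plan '[[[0,0,0.04,0,0.0004,0,0.05],[0,0,0.04,0,0.0004,0.0003,0.05],[0,0,0.04,0,0.0004,0.0003,0.05],[0,0,0,0,0,0,0.05],[0,0,0,0,0,0,0.05]]]'

```text
clock: 19.63
position: [0.5615, 0.0124, 0.2116]
ee_rot: [0.988, 0.156, 0.0, 0.0]
ft_force: [3.8, -1.9, 1.6]
grip_width: 0.168
grasp_force: 98.9
```

```bash
python3 -c "
from st import *
st()"
```

```text
19.63 p [0.5615 0.0124 0.2116] F [ 3.804  -1.8885  1.5852] M [-0.5458 -1.2169  0.0432] j [-0.1239  0.2149  0.0233  1.6861 -0.005   1.2401 -1.3564] 
tool x ang 17.983787253406163 z [ 0.0005 -0.0002 -1.    ] g 98.93992066383362
```

Emit:
send_rows --plan '[[[0,0,0.04,0,0.0004,0,0.05],[0,0,0.04,0,0.0004,0,0.05],[0,0,0.04,0,0.0004,0.0003,0.05],[0,0,0,0,0,0,0.05],[0,0,0,0,0,0,0.05]]]'

```text
clock: 20.05
position: [0.5615, 0.0122, 0.2116]
ee_rot: [0.998, 0.067, 0.0, 0.0]
ft_force: [4.0, -3.0, 2.7]
grip_width: 0.166
grasp_force: 99.2
```

```bash
python3 -c "
from st import *
st()"
```

```text
20.05 p [0.5615 0.0122 0.2116] F [ 4.0116 -3.0107  2.6539] M [-0.7532 -1.1935  0.4209] j [-0.139   0.2146  0.041   1.6868 -0.0088  1.2398 -1.5328] 
tool x ang 7.6829112367691135 z [ 0.0006 -0.0003 -1.    ] g 99.22079086303711
```

Emit:
send_rows --plan '[[[0,0,-0.02,0,-0.0002,0,0.05],[0,0,-0.02,0,-0.0002,0,0.05],[0,0,-0.015,0,0,0,0.05],[0,0,0,0,0,0,0.05]]]'

```text
clock: 20.38
position: [0.5615, 0.0123, 0.2116]
ee_rot: [0.994, 0.107, 0.0, 0.0]
ft_force: [3.6, -1.9, 2.6]
grip_width: 0.162
grasp_force: 99.2
```

```bash
python3 -c "
from st import *
st()"
```

```text
20.38 p [0.5615 0.0123 0.2116] F [ 3.5883 -1.9007  2.6365] M [-0.6565 -1.2377  0.0673] j [-0.1318  0.2149  0.0328  1.6865 -0.0074  1.2399 -1.453 ] 
tool x ang 12.324672140238649 z [ 0.0005  0.     -1.    ] g 99.20382142066956
```

Emit:
send_rows --plan '[[[0,0,0,0.001,0,-0.015,0.05],[0,0,0,0,0,-0.025,0.05],[0,0,0,0,0,-0.03,0.05],[0,0,0,0,0,-0.05,0.05],[0,0,0,0,0,-0.07,0.05],[0,0,0.048,0,0,-0.07,0.05],[0,0,0.048,0,0,-0.05,0.05],[0,0,0.047,0,0,-0.03,0.05],[0,0,0,0,0,0,0.05],[0,0,0,0,0,0,0.05]]]'

```text
clock: 21.22
position: [0.5612, 0.0129, 0.2794]
ee_rot: [1.0, 0.0, -0.0, -0.0]
ft_force: [-0.9, -0.4, -2.1]
grip_width: 0.169
grasp_force: 98.9
```

```bash
python3 -c "
from st import *
st([.463,-.3594,.275])
c=snap('wrist','wr7.png');snap('scene','sc7.png')"
```

```text
21.22 p [0.5612 0.0129 0.2794] F [-0.8579 -0.3812 -2.1308] M [ 0.0076  0.0277 -0.0019] j [-0.1512  0.175   0.0539  1.5904 -0.01    1.3771 -1.6669] 
tool x ang 0.006566921114775023 z [-0.0007  0.0004 -1.    ] g 98.93306136131287
to go tool units [-0.491   1.8612  0.0218]
```

Emit:
send_rows --plan '[[[0,0,0,-0.02,0.06,0,0.05],[0,0,0,-0.03,0.11,0,0.05],[0,0,0,-0.036,0.14,0,0.05],[0,0,0,-0.036,0.14,0,0.05],[0,0,0,-0.036,0.14,0,0.05],[0,0,0,-0.036,0.14,0,0.05],[0,0,0,-0.036,0.14,0,0.05],[0,0,0,-0.036,0.14,0,0.05],[0,0,0,-0.036,0.14,0,0.05],[0,0,0,-0.036,0.14,0,0.05],[0,0,0,-0.036,0.14,0,0.05],[0,0,0,-0.036,0.14,0,0.05],[0,0,0,-0.036,0.14,0,0.05],[0,0,0,-0.03,0.1,0,0.05],[0,0,0,-0.015,0.05,0,0.05],[0,0,0,0,0,0,0.05],[0,0,0,0,0,0,0.05],[0,0,0,0,0,0,0.05]]]'

```text
clock: 22.82
position: [0.463, -0.3578, 0.2791]
ee_rot: [1.0, -0.0, 0.0, -0.001]
ft_force: [-0.1, 0.1, -3.0]
grip_width: 0.169
grasp_force: 98.9
```

```bash
python3 -c "
from st import *
st([.463,-.3594,.150])"
```

```text
22.82 p [ 0.463  -0.3578  0.2791] F [-0.1399  0.1234 -3.0441] M [ 0.0139 -0.0772  0.0174] j [ 0.2935  0.23    0.3428  1.5424 -0.079   1.3834 -0.9287] 
tool x ang -0.032548687897757195 z [ 0.0001  0.0012 -1.    ] g 98.90616774559021
to go tool units [-0.      0.0089  0.6454]
```

Emit:
send_rows --plan '[[[0,0,0,0,0.0085,0.05,0.05],[0,0,0,0,0,0.1,0.05],[0,0,0,0,0,0.12,0.05],[0,0,0,0,0,0.12,0.05],[0,0,0,0,0,0.12,0.05],[0,0,0,0,0,0.08,0.05],[0,0,0,0,0,0.045,0.05],[0,0,0,0,0,0.02,0.05],[0,0,0,0,0,0,0.05],[0,0,0,0,0,0,0.05]]]'

```text
clock: 23.65
position: [0.4629, -0.361, 0.1491]
ee_rot: [1.0, -0.001, 0.001, 0.0]
ft_force: [-0.5, -0.4, -2.5]
grip_width: 0.165
grasp_force: 98.9
```

```bash
python3 -c "
from st import *
st([.463,-.3594,.130])"
```

```text
23.65 p [ 0.4629 -0.361   0.1491] F [-0.4867 -0.3937 -2.4598] M [ 0.0252 -0.0578 -0.0302] j [ 0.3122  0.3278  0.3291  1.7052 -0.1158  1.1265 -0.8983] 
tool x ang -0.12698546725382112 z [ 0.0011 -0.0005 -1.    ] g 98.90728712081909
to go tool units [ 0.0002 -0.0081  0.0957]
```

Correct y, settle, then enter slowly.

Emit:
send_rows --plan '[[[0,0,0,0,-0.007,0,0.05],[0,0,0,0,0,0.02,0.05],[0,0,0,0,0,0.02,0.05],[0,0,0,0,0,0.02,0.05],[0,0,0,0,0,0.015,0.05],[0,0,0,0,0,0,0.05],[0,0,0,0,0,0,0.05]]]'

```text
clock: 24.23
position: [0.4623, -0.3597, 0.1331]
ee_rot: [1.0, -0.001, -0.0, 0.0]
ft_force: [0.2, -0.2, -3.5]
grip_width: 0.165
grasp_force: 98.8
```

```bash
python3 -c "
from st import *
st([.463,-.3594,.101])"
```

```text
24.23 p [ 0.4623 -0.3597  0.1331] F [ 0.1962 -0.229  -3.4552] M [-0.1216 -0.1306 -0.0315] j [ 0.3136  0.3427  0.3259  1.7227 -0.1211  1.0961 -0.8962] 
tool x ang -0.16069930938507482 z [-0.0001 -0.     -1.    ] g 98.82358431816101
to go tool units [ 0.0033 -0.0014  0.1605]
```

Emit:
send_rows --plan '[[[0,0,0,0,0,0.02,0.05],[0,0,0,0,0,0.03,0.05],[0,0,0,0,0,0.03,0.05],[0,0,0,0,0,0.03,0.05],[0,0,0,0,0,0.025,0.05],[0,0,0,0,0,0.015,0.05],[0,0,0,0,0,0.01,0.05],[0,0,0,0,0,0,0.05],[0,0,0,0,0,0,0.05]]]'

```text
clock: 24.98
position: [0.4625, -0.3596, 0.1012]
ee_rot: [1.0, -0.001, 0.0, 0.0]
ft_force: [2.2, -1.4, -4.6]
grip_width: 0.167
grasp_force: 98.6
```

```bash
python3 -c "
from st import *
st([.463,-.3594,.1])"
```

```text
24.98 p [ 0.4625 -0.3596  0.1012] F [ 2.1556 -1.3957 -4.5583] M [-0.3928 -0.6215 -0.0054] j [ 0.3205  0.379   0.3188  1.7496 -0.1354  1.0343 -0.8859] 
tool x ang -0.15124394563266547 z [ 0.0001 -0.     -1.    ] g 98.6197829246521
to go tool units [ 0.0027 -0.0009  0.0059]
```

Lower the last millimetre, release, and rise.

Emit:
send_rows --plan '[[[0,0,0,0.001,0,0.005,0.05],[0,0,0,0,0,0,0.05],[0,0,0,0,0,0,0.2],[0,0,0,0,0,0,0.3],[0,0,0,0,0,0,0.45],[0,0,0,0,0,0,0.6],[0,0,0,0,0,0,0.6],[0,0,0,0,0,0,0.6],[0,0,0,0,0,-0.05,0.6],[0,0,0,0,0,-0.1,0.6],[0,0,0,0,0,-0.12,0.6],[0,0,0,0,0,-0.12,0.6],[0,0,0,0,0,-0.12,0.6],[0,0,0,0,0,-0.12,0.6],[0,0,0,0,0,-0.12,0.6],[0,0,0,0,0,-0.05,0.6],[0,0,0,0,0,0,0.6],[0,0,0,0,0,0,0.6]]]'

```text
clock: 26.48
position: [0.4625, -0.3596, 0.2602]
ee_rot: [1.0, -0.001, 0.0, 0.0]
ft_force: [0.3, -0.3, -0.9]
grip_width: 0.599
grasp_force: 0.0
```

```bash
python3 -c "
from st import *
st()
snap('wrist','wr8.png');snap('side','sd8.png')
a=cv2.resize(cv2.imread('pics/raw_wr8.png'),(400,300));b=cv2.resize(cv2.imread('pics/raw_sd8.png'),(400,300))
c=cv2.imread('pics/raw_sc7.png')[130:240,170:320];c=cv2.resize(c,(400,300),interpolation=cv2.INTER_CUBIC)
d=cv2.resize(cv2.imread('pics/raw_sd8.png')[150:340,180:340],(400,300),interpolation=cv2.INTER_CUBIC)
cv2.imwrite('pics/v10.png',np.vstack([np.hstack([a,b]),np.hstack([c,d])]))"
```

```text
26.48 p [ 0.4625 -0.3596  0.2602] F [ 0.3493 -0.2631 -0.8665] M [ 0.0178 -0.017  -0.014 ] j [ 0.295   0.2401  0.3441  1.5704 -0.0826  1.345  -0.925 ] 
tool x ang -0.15506296735977362 z [ 0.0004 -0.0001 -1.    ] g 0.0
```

View pics/v10.png

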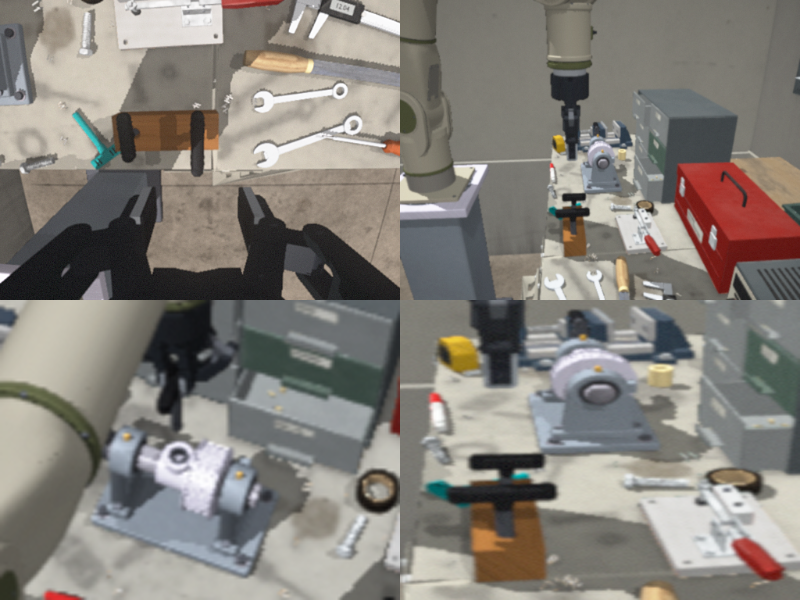

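```bash
python3 -c "
from workcell import job
print(job.hand_in())"
```

```text
the job is handed in; nothing more can be done
None
```

I turned the shaft flat up to within about 2° by the camera, screwed the setscrew home to a measured 0.42 N m, and put the larger key back in its hole; the job was handed in at about 26.5 s with no verdict shown.

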